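# Tip the tall mailing carton into the labelling outline and butt it to the fence

## Task

Two mailing cartons stand on end at opposite ends of the taped labelling outline. Push the taller one over towards the middle so that it lands lying on its broad face inside the tape outline, then push it along the desk until its whole long side is flush against the low metal fence, still inside the outline. Only push with the fingers, never lift it; leave the shorter carton standing where it is and do not disturb the other things on the desk.

Things in the scene. Friction and masses are not known exactly. Their poses are not given: they have to be found in the camera images.
- station: Fixed labelling outline of flat masking tape on the desk, closed on its far side by a low metal fence. Origin on the desk in the middle of the outline, z up, x from the robot side towards the fence, turned up to 13 degrees from the robot's x. Inside of the tape: y -160 to +160 mm, x from -118 mm (tape) to +85 mm (near face of the fence).
- fence_mid (a point): Middle of the fence's near face, on the desk (85 mm from the station origin along station x). Aluminium bar 360 mm long along station y, 20 mm thick, 22 mm high, immovable.
- carton_tall: Taller carton: rigid closed brown box, 130 wide (own x), 45 thick (own y), 190 mm high (own z), 0.22 to 0.45 kg, loose. Origin at the centre of its underside. Starts standing at either the +y or -y end of the outline, up to 5 degrees askew, broad faces towards and away from the middle, inner face inside the tape. Pushed at 160 mm height it tips about its inner lower edge and falls by itself past 13 degrees.
- carton_tall_mid (a point): Centre of the tall carton, 95 mm above its underside along its own z. At the start 134 to 158 mm from the station origin along y and -35 to -8 mm along x. Lying flush at the fence it is at station x = +20 mm, 22.5 mm above the desk.
- carton_short: The shorter carton: same look, 130 x 45 mm footprint (own x, y) but only 130 mm high, loose. Origin at the centre of its underside. It stands at the opposite end of the outline and must stay standing where it is. When the tall carton has fallen at least 20 mm remain between the two.
- stamp: Wooden hand stamp standing upright, 36 mm diameter, 70 mm high, loose, origin under its centre; near the outline's robot-side +y corner. Leave alone.
- glue: White glue stick with black cap, standing, 28 mm diameter, 85 mm high, loose, origin under its centre; near the outline's robot-side -y corner. Leave alone.
- tape_roll: Roll of packing tape lying flat behind the fence, 96 mm outside diameter, 45 mm high, loose, origin under its centre. Leave alone.
- pen_cup: Dark metal pen cup, empty, behind the fence, 72 mm diameter, 95 mm high, loose, origin under its centre. Leave alone.
- mug: White ceramic mug, 82 mm diameter plus handle, 92 mm high, loose, origin under its centre; well beyond the +y end of the outline, 390 to 450 mm to the left of the robot's x axis. Leave alone.
- stapler: Black and grey stapler, 130 mm long, 36 mm wide, 49 mm high, loose, origin under its centre; well beyond the -y end of the outline, 390 to 450 mm to the right of the robot's x axis. Leave alone.
Not all that is in view belongs to the job. Leave any blue look-alike of the carton_tall alone.

How it is judged:
On the way, in this order (a step that is already met when the one before it is completed fails the run):
1. the tall carton has come down flat on its broad face inside the tape outline (angle between the y axis of carton_tall and the z axis of station, either way round below 0.08 rad and y of carton_tall_mid in the frame of station between -0.068 and 0.068 m and x of carton_tall_mid in the frame of station between -0.07 and 0.03 m), for 0.2 s.
2. it is pushed flush against the fence (angle between the y axis of carton_tall and the z axis of station, either way round below 0.08 rad and x of carton_tall_mid in the frame of station above 0.0155 m and angle between the x axis of carton_tall and the x axis of station, either way round below 0.06 rad), for 0.2 s.
At the end, for the whole second after the job is handed in: The tall carton lies at rest on its broad face within the tape ends (centre within 65 mm of the station origin along y), its long side against the fence (gap at most about 4.5 mm, parallel within 0.06 rad); the short carton still stands within 15 mm of where it was (angle between the y axis of carton_tall and the z axis of station, either way round below 0.06 rad and angle between the x axis of carton_tall and the x axis of station, either way round below 0.06 rad and x of carton_tall_mid in the frame of station between 0.0155 and 0.026 m and y of carton_tall_mid in the frame of station between -0.065 and 0.065 m and height (world z) of carton_tall_mid below 0.03 m and linear speed of carton_tall below 0.01 m/s and angle between carton_short's own z axis and vertical below 0.1 rad and distance of carton_short from where it was at the start of the episode below 0.015 m); the robot touches nothing.
It fails at once if the tall carton is lifted or carried (height (world z) of carton_tall above 0.045 m).
It fails at once if the tall carton comes down outside the tape outline (angle between the y axis of carton_tall and the z axis of station, either way round below 0.15 rad and (y of carton_tall_mid in the frame of station above 0.075 m or y of carton_tall_mid in the frame of station below -0.075 m or x of carton_tall_mid in the frame of station below -0.075 m)).
It fails at once if the short carton is shifted, tipped or lifted (distance of carton_short from where it was at the start of the episode above 0.015 m or angle between carton_short's own z axis and vertical above 0.2 rad).
It fails at once if a bystander is disturbed (distance of any of stamp, glue, tape_roll, pen_cup, mug, stapler from where it was at the start of the episode above 0.02 m or angle between any of stamp, glue, tape_roll, pen_cup, mug, stapler's own z axis and vertical above 0.35 rad).
It also fails if it takes over 58 s, if anything falls off the work surface, if the arm or the gripper's body presses on something with over 40 N, if the wrist force passes 120 N, or if a joint passes its speed limit or range.

## Robot

A 6-joint arm with a two-finger parallel gripper is mounted at the origin on the work surface. World frame = base frame: x ahead of the robot, y to its left, z up, the work surface at z = 0. Lengths are in m, angles in rad, forces in N, time in s.
With the tool pointing down it reaches from about 0.3 to 0.875 m from the base axis. Payload 6.4 kg.
Tool frame: the origin (TCP) lies at the very end of the fingers, on their centre line; the grasp point (between the pads) lies 19 mm behind it; z points along the fingers, y is the direction in which the jaws open and shut (so a half turn about z gives the same grasp; the last joint's range is limited). The gripper opens to 85 mm and grips with 20 to 120 N. Pads are 22 mm wide; open, the fingers measure 114 mm over their backs; the gripper's body (76 mm by 85 mm) begins 54 mm behind the grasp point. The pads swing forward as they close: fully open they stand 13 mm farther back than shut.
Start: joints at [1.12, 0.181, 1.607, -0, 1.354, -0.206], TCP at [0.139, 0.558, 0.231] pointing down, gripper open.
Joint ranges: [-2.99, 2.99], [-0.89, 2.07], [0.3, 2.58], [-1.14, 4.28], [0, 2.63], [-3.12, 3.12]. Speed limits (rad/s): [2.57, 2.57, 3.01, 3.14, 3.14, 3.14].

## Interface

Orientations are given as a unit quaternion [w, x, y, z].
In Python, from bench import telemetry, imaging, ctrl gives the robot as it stands.
- The arm moves only by the shell command python3 -m pendant 'ROWS' [OPENING]. ROWS is JSON, a list that holds one entry, the list of rows, each a list of 6 numbers: the shift along the tool's x, y, z in units of 200 mm (1.0 is 200 mm), then the turn, a rotation vector about the tool's x, y, z in units of pi rad (1.0 is pi rad). In form: [[[tx, ty, tz, rx, ry, rz], ...]]. A call has 1 to 12 rows; each row shifts and turns the pose as measured when the row begins, along the tool's axes as they then stand; what a row does not reach is not made up. A row lasts 1/8 s, in which the tool goes at most 62.5 mm and 10.7 degrees, less where a joint would pass 70% of its speed; a pose out of reach is approached as far as the arm can. A call with a number of a shift or a turn outside -1 to 1 is refused whole. A call with a gripper value outside its range is refused whole. OPENING is the closure, from 0 (fully open) to 1 (shut), set as the call begins (- or left out, the last holds). The fingers move at their own pace and stop on an object; the grip force is fixed at half the most. Time passes only in rows, so rows that do not move let the fingers close. It gives the time, the measured TCP pose, the force and the opening at its end, in the units of the state.
- telemetry.get_obs(): the state, without advancing time (a new reading comes with each control period).
- imaging.camera(name): name is "scene" or "top" or "wrist"; returns a dict with "pixels" (400x640x3 uint8, blue, green, red), "vfov" (degrees; the focal length in pixels is half the picture's height over the tangent of half this angle, whatever the lens; pixels are square), "cx", "cy" (the principal point, pixels), "distortion" ([k1, k2, p1, p2, k3] as OpenCV has them; the pictures are not rectified), "R" (3x3) and "t" (3): a world point X has camera coordinates R X + t. Camera axes: x right, y down, z forward; pixel columns grow to the right and rows downward; lengths in m; the calibration is good to about 2 mm. A picture is of the moment at which its call begins. There is no depth.
- ctrl.hand_in(): hands the job in, once; it reports no verdict.
The state is a dict: "time_s": time; "q": joint angles; "dq": joint speeds; "joint_efforts": joint torques, N m; "eef_pos": TCP position; "eef_rot": TCP orientation; "wrist_force": force on the tool from outside, world axes, zero at the start; "torque": the same for the moment, N m; "opening": opening from 0.0 (shut) to 1.0 (fully open).
Only numpy, scipy, OpenCV 4.12 (cv2) and the standard library are available. Lean on these libraries where they do the work, as an engineer would, in place of code of your own. Each camera call takes 0.05 s, during which the arm holds its last target.

## Working session

There is one attempt and no reset: what is moved stays moved. The work goes in short steps, Python scripts to look and compute and a shell command to move; the robot and the scene stay as the last step left them, time stands still between calls to the robot, and variables do not carry over. Pictures are saved under pics/ and viewed, and the job is handed in when it is done.

```bash
ls; mkdir -p pics; python3 - <<'E'
from bench import telemetry, imaging
import cv2,numpy as np
o=telemetry.get_obs();print(o)
for n in ["scene","top","wrist"]:
    c=imaging.camera(n);cv2.imwrite(f"pics/{n}0.png",c["pixels"])
    print(n,c["vfov"],c["cx"],c["cy"],c["distortion"],np.round(c["R"],3).tolist(),np.round(c["t"],3).tolist())
E
```

```text
pics
{'time_s': 0.0, 'q': array([ 1.11970871e+00,  1.81541158e-01,  1.60800492e+00, -5.76518670e-06,
        1.35379913e+00, -2.06285346e-01]), 'dq': array([ 0.00117258, -0.0012429 , -0.0007617 , -0.00037466, -0.00198541,
        0.00071687]), 'joint_efforts': array([-1.15426556e-03, -4.44875801e+01, -3.51337659e+01, -3.08788904e-04,
        9.17625788e-03, -3.06558000e-06]), 'eef_pos': array([0.13909073, 0.55735561, 0.23038558]), 'eef_rot': array([-2.80197369e-04,  1.22095064e-01,  9.92518024e-01, -8.30272514e-04]), 'wrist_force': array([-0.59070419, -0.19103983,  0.51441129]), 'torque': array([-0.03064825, -0.02824756, -0.00387991]), 'opening': 1.002751484435849}
scene 47.03948710416678 320.6425600638657 198.8440614020141 [0.04536972 0.         0.         0.         0.        ] [[0.894, 0.447, -0.01], [0.269, -0.555, -0.787], [-0.358, 0.701, -0.617]] [-0.545, -0.083, 1.547]
top 43.41341431197022 322.09257651997484 187.93792555871164 [-0.15721087  0.          0.          0.          0.        ] [[0.028, -1.0, -0.001], [-0.988, -0.027, -0.154], [0.154, 0.006, -0.988]] [-0.004, 0.601, 1.558]
wrist 64.02914290548256 311.1338015825003 203.51019202222113 [-0.00066862  0.          0.          0.          0.        ] [[0.242, 0.97, -0.001], [0.921, -0.23, 0.315], [0.305, -0.077, -0.949]] [-0.575, -0.043, 0.38]
```

View pics/scene0.png

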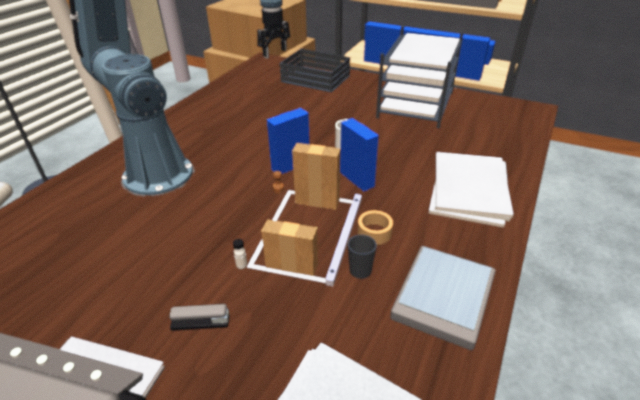

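View pics/top0.png

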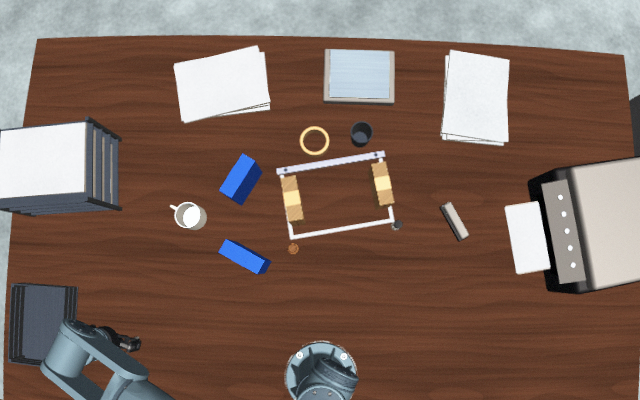

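The top view shows the tall carton at the +y (left) end, around px (292,197), and the short one at (383,185). The fence runs from (278,171) to (384,154). Two blue look-alikes stand at (240,180) and (245,256). I'll zoom in for the measurements.

```bash
python3 - <<'E'
import cv2
a=cv2.imread("pics/top0.png")[125:285,160:420]
cv2.imwrite("pics/topz.png",cv2.resize(a,None,fx=3,fy=3,interpolation=cv2.INTER_CUBIC))
a=cv2.imread("pics/scene0.png")[100:300,215:415]
cv2.imwrite("pics/scz.png",cv2.resize(a,None,fx=3,fy=3,interpolation=cv2.INTER_CUBIC))
E
```

```text
(no output)
```

View pics/topz.png

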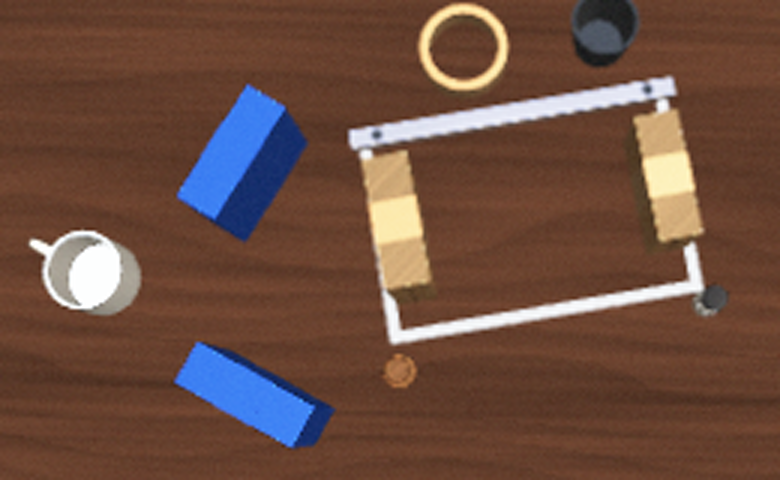

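View pics/scz.png

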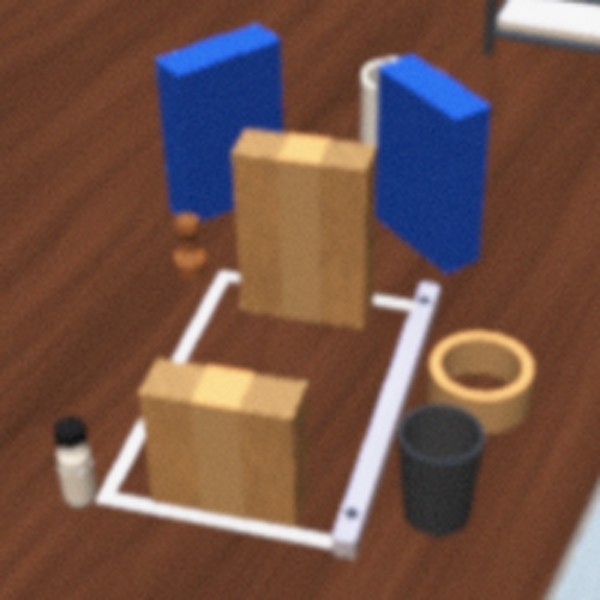

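```bash
cat > h.py <<'E'
import cv2,numpy as np
from bench import telemetry, imaging
def K(c):
    f=200/np.tan(np.radians(c["vfov"])/2)
    return np.array([[f,0,c["cx"]],[0,f,c["cy"]],[0,0,1.]]),np.array(c["distortion"],float)
def ray(c,pts,z):
    k,d=K(c);p=cv2.undistortPoints(np.array(pts,float).reshape(-1,1,2),k,d).reshape(-1,2)
    R=np.array(c["R"]);t=np.array(c["t"]);C=-R.T@t
    D=np.c_[p,np.ones(len(p))]@R
    return C+D*((z-C[2])/D[:,2])[:,None]
def proj(c,X):
    k,d=K(c);R=np.array(c["R"]);t=np.array(c["t"],float)
    return cv2.projectPoints(np.array(X,float).reshape(-1,1,3),cv2.Rodrigues(R)[0],t,k,d)[0].reshape(-1,2)
E
python3 - <<'E'
from h import *
np.set_printoptions(precision=4,suppress=True)
c=imaging.camera("top");im=c["pixels"];hsv=cv2.cvtColor(im,cv2.COLOR_BGR2HSV)
def z2p(l): return [(160+(u+.5)/3-.5,125+(v+.5)/3-.5) for u,v in l]
roi=np.zeros(im.shape[:2],np.uint8);roi[145:250,268:400]=1
m=((hsv[...,1]<60)&(hsv[...,2]>150)&(roi>0)).astype(np.uint8)
n,l,s,ce=cv2.connectedComponentsWithStats(m)
for i in range(1,n):
    if s[i,4]>20:
        print(s[i])
# fence: pixels lying in band
ys,xs=np.nonzero(m); sel=(ys< 176-(xs-278)*0.16+3)&(ys>150)
W=ray(c,np.c_[xs,ys][sel],0.022)
cv2.imwrite("pics/m.png",m*255)
r=cv2.minAreaRect(W[:,:2].astype(np.float32)*1000);print("fence",r);print(cv2.boxPoints(r))
# carton tops (saturation/hue)
print("hsv top",hsv[185,290],hsv[215,296],hsv[197,292],hsv[167,379])
for nm,pts,z in [("tall",[(360,156),(406,150),(432,284),(386,293)],.19),("short",[(633,117),(678,110),(704,233),(660,242)],.13),
  ("blue1",[(249,85),(285,108),(215,218),(177,194)],.19),("blue2",[(199,342),(315,403),(294,447),(175,382)],.19),
  ("stamp",[(400,371)],.07),("glue",[(714,298)],.085),("tapecorners outer",[(393,343),(703,290)],0.0),("fence ends front",[(352,148),(676,95)],.022),("fence back",[(350,130),(672,77)],.022)]:
    W=ray(c,z2p(pts),z)[:,:2];print(nm,W.tolist() if 0 else np.round(W,4).tolist(),"mid",W.mean(0))
E
```

```text
[276 150 109  28 748]
[286 206 109  34 616]
fence ((685.5111694335938, -12.297271728515625), (38.90135192871094, 360.73492431640625), 10.457308769226074)
[[ 633.6464  161.544 ]
 [ 699.1207 -193.1992]
 [ 737.376  -186.1385]
 [ 671.9016  168.6047]]
hsv top [ 17 110 202] [ 17 107 216] [ 23  79 252] [ 17 107 209]
tall [[0.6085, 0.137], [0.6157, 0.0925], [0.4858, 0.0628], [0.4759, 0.1067]] mid [0.5465 0.0997]
short [[0.6671, -0.1335], [0.6758, -0.1794], [0.5501, -0.2067], [0.5398, -0.1623]] mid [ 0.6082 -0.1705]
blue1 [[0.6765, 0.2495], [0.6543, 0.2127], [0.5437, 0.2757], [0.5662, 0.3145]] mid [0.6102 0.2631]
blue2 [[0.4232, 0.285], [0.3688, 0.1706], [0.3265, 0.1889], [0.3841, 0.3063]] mid [0.3756 0.2377]
stamp [[0.4056, 0.0978]] mid [0.4056 0.0978]
glue [[0.4887, -0.224]] mid [ 0.4887 -0.224 ]
tapecorners outer [[0.4379, 0.1106], [0.5045, -0.2244]] mid [ 0.4712 -0.0569]
fence ends front [[0.6467, 0.1616], [0.7156, -0.1903]] mid [ 0.6812 -0.0143]
fence back [[0.6666, 0.1646], [0.7357, -0.1857]] mid [ 0.7011 -0.0106]
```

```bash
python3 -m pendant '[[[0,0,-0.03,0,0,0.05],[0,0,-0.03,0,0,0.05],[0,0,-0.03,0,0,0.05],[0,0,-0.03,0,0,0.05],[0,0,-0.03,0,0,0.05],[0,0,0,0,0,0.05],[0,0,0,0,0,0.05],[0,0,0,0,0,0]]]' 0.3
cat > st.py <<'E'
import sys,numpy as np
from bench import telemetry
from scipy.spatial.transform import Rotation as Ro
o=telemetry.get_obs();q=o["eef_rot"];R=Ro.from_quat([q[1],q[2],q[3],q[0]]).as_matrix();p=o["eef_pos"]
print("t",o["time_s"],"p",p.round(4),"q",o["q"].round(2),"F",o["wrist_force"].round(1),"open",round(o["opening"],2))
print("R",R.round(3).tolist(), "yaw y",np.degrees(np.arctan2(R[1,1],R[0,1])))
if len(sys.argv)>4:
    T=np.array([float(a) for a in sys.argv[1:4]]);ya=float(sys.argv[4])
    c,s=np.cos(np.radians(ya)),np.sin(np.radians(ya))
    Y=np.array([c,s,0]);Z=np.array([0,0,-1]);X=np.cross(Y,Z)
    Rt=np.c_[X,Y,Z]
    print("tool shift/0.2",(R.T@(T-p)/.2).round(3),"rotvec/pi",(Ro.from_matrix(R.T@Rt).as_rotvec()/np.pi).round(4))
E
python3 st.py 0.5305 0.170 0.25 12.9
```

```text
time_s: 1.2
eef_pos: [0.1386, 0.5563, 0.2594]
eef_rot: [0.001, 0.636, 0.772, -0.003]
wrist_force: [0.6, 0.5, 0.7]
opening: 0.7
t 1.2 p [0.1386 0.5563 0.2594] q [ 1.12  0.16  1.58 -0.    1.41  0.93] F [0.6 0.5 0.7] open 0.7
R [[-0.191, 0.982, -0.002], [0.982, 0.191, -0.005], [-0.004, -0.003, -1.0]] yaw y 11.010285304703052
tool shift/0.2 [-2.27   1.554  0.052] rotvec/pi [-0.0011  0.0014 -0.0105]
```

```bash
python3 -m pendant '[[[-0.1,0.07,0,0,0,-0.01],[-0.2,0.14,0,0,0,0],[-0.2,0.14,0,0,0,0],[-0.2,0.14,0,0,0,0],[-0.2,0.14,0,0,0,0],[-0.2,0.14,0,0,0,0],[-0.2,0.14,0,0,0,0],[-0.2,0.14,0,0,0,0],[-0.2,0.14,0,0,0,0],[-0.2,0.14,0,0,0,0],[-0.1,0.07,0,0,0,0],[0,0,0,0,0,0]]]'
python3 st.py 0.5305 0.170 0.25 12.9
```

```text
time_s: 2.7
eef_pos: [0.5173, 0.2252, 0.2588]
eef_rot: [0.0, 0.604, 0.797, -0.003]
wrist_force: [0.5, -0.2, 0.7]
opening: 0.697
t 2.7 p [0.5173 0.2252 0.2588] q [ 0.2   0.14  1.6  -0.    1.41 -0.07] F [ 0.5 -0.2  0.7] open 0.7
R [[-0.27, 0.963, -0.003], [0.963, 0.27, -0.005], [-0.004, -0.004, -1.0]] yaw y 15.63475106366766
tool shift/0.2 [-0.283 -0.011  0.045] rotvec/pi [-0.0012  0.0012  0.0152]
```

```bash
python3 -m pendant '[[[-0.1,0,0,0,0,0.008],[-0.1,0,0,0,0,0.008],[-0.08,-0.01,0,0,0,0],[0,0,0,0,0,0],[0,0,0,0,0,0]]]'
python3 st.py 0.5305 0.170 0.145 12.9; python3 - <<'E'
from h import *
for n in ["scene","top"]:
    c=imaging.camera(n);im=c["pixels"]
    im=im[100:300,215:415] if n=="scene" else im[125:285,200:420]
    cv2.imwrite(f"pics/{n}1.png",cv2.resize(im,None,fx=3,fy=3,interpolation=cv2.INTER_CUBIC))
E
```

```text
time_s: 3.32
eef_pos: [0.5272, 0.1707, 0.2586]
eef_rot: [-0.001, 0.622, 0.783, -0.003]
wrist_force: [-0.3, -0.8, 0.0]
opening: 0.7
t 3.325 p [0.5272 0.1707 0.2586] q [ 0.1   0.12  1.62 -0.    1.41 -0.13] F [-0.3 -0.8  0. ] open 0.7
R [[-0.227, 0.974, -0.004], [0.974, 0.227, -0.003], [-0.002, -0.005, -1.0]] yaw y 13.133274192718853
tool shift/0.2 [-0.006  0.018  0.568] rotvec/pi [-0.0016  0.0007  0.0013]
```

View pics/scene1.png

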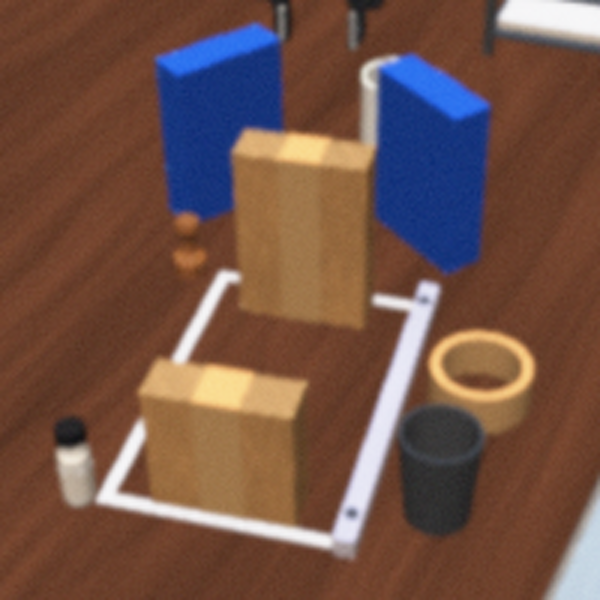

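View pics/top1.png

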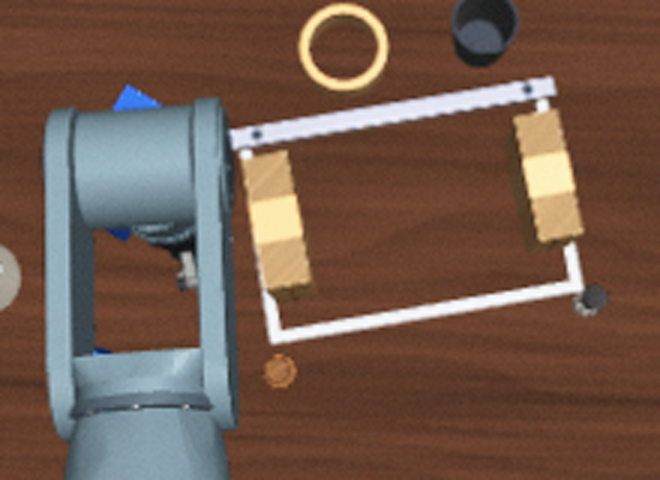

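```bash
python3 - <<'E'
from h import *
o=telemetry.get_obs();p=o["eef_pos"];print(p)
for n in ["scene","top"]:
    c=imaging.camera(n); print(n,proj(c,[p, p+[0.03*.974,.03*.227,0.013], p-[0.03*.974,.03*.227,-0.013]]).round(1))
    cv2.imwrite(f"pics/{n}2.png",c["pixels"])
E
```

```text
[0.52725514 0.1708797  0.25861371]
scene [[320.9 115.1]
 [331.2 112. ]
 [310.7 109.9]]
top [[264.1 201. ]
 [261.6 189.7]
 [265.6 211. ]]
```

View pics/scene2.png

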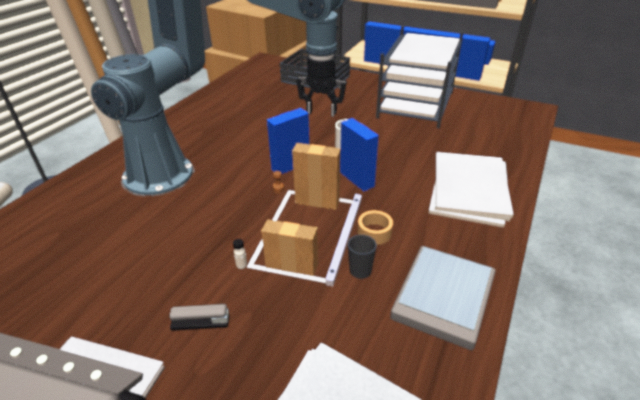

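The fingertips in the scene view, about (309,108) and (333,109), match the projected TCP, so the calibration holds. Next I lower to z≈0.145 behind the tall carton.

```bash
python3 -m pendant '[[[0,0.02,0.1,0,0,0],[0,0,0.15,0,0,0],[0,0,0.15,0,0,0],[0,0,0.12,0,0,0],[0,0,0.04,0,0,0],[0,0,0,0,0,0],[0,0,0,0,0,0]]]'
python3 st.py 0.5305 0.170 0.145 12.9
```

```text
time_s: 4.4
eef_pos: [0.5324, 0.1741, 0.1461]
eef_rot: [0.001, 0.62, 0.785, -0.001]
wrist_force: [0.7, 0.2, 0.0]
opening: 0.703
t 4.4 p [0.5324 0.1741 0.1461] q [ 0.11  0.24  1.72 -0.    1.18 -0.13] F [0.7 0.2 0. ] open 0.7
R [[-0.231, 0.973, 0.0], [0.973, 0.231, -0.003], [-0.003, -0.0, -1.0]] yaw y 13.37553615373297
tool shift/0.2 [-0.017 -0.014  0.005] rotvec/pi [-0.0001  0.0008  0.0026]
```

```bash
python3 -m pendant '[[[-0.06,-0.01,0,0,0,0],[-0.06,0,0,0,0,0],[-0.04,0,0,0,0,0],[-0.03,0,0,0,0,0],[-0.03,0,0,0,0,0],[-0.03,0,0,0,0,0]]]'
python3 st.py 0.5415 0.1216 0.145 12.9
```

```text
time_s: 5.15
eef_pos: [0.5443, 0.1213, 0.1489]
eef_rot: [0.003, 0.62, 0.784, 0.001]
wrist_force: [-0.2, 0.1, -0.1]
opening: 0.697
t 5.15 p [0.5443 0.1213 0.1489] q [ 0.01  0.23  1.73 -0.    1.18 -0.22] F [-0.2  0.1 -0.1] open 0.7
R [[-0.231, 0.973, 0.005], [0.973, 0.231, -0.002], [-0.003, 0.004, -1.0]] yaw y 13.346754218767583
tool shift/0.2 [ 0.005 -0.014  0.019] rotvec/pi [0.0014 0.0011 0.0025]
```

```bash
python3 - <<'E'
from h import *
c=imaging.camera("scene");im=c["pixels"][60:260,215:415]
cv2.imwrite("pics/scene3.png",cv2.resize(im,None,fx=3,fy=3,interpolation=cv2.INTER_CUBIC))
E
python3 st.py
```

```text
t 5.2 p [0.5446 0.1206 0.1489] q [ 0.01  0.23  1.73 -0.    1.18 -0.22] F [ 0.4 -0.8 -0.4] open 0.7
R [[-0.231, 0.973, 0.005], [0.973, 0.231, -0.003], [-0.004, 0.004, -1.0]] yaw y 13.329997476417127
```

View pics/scene3.png

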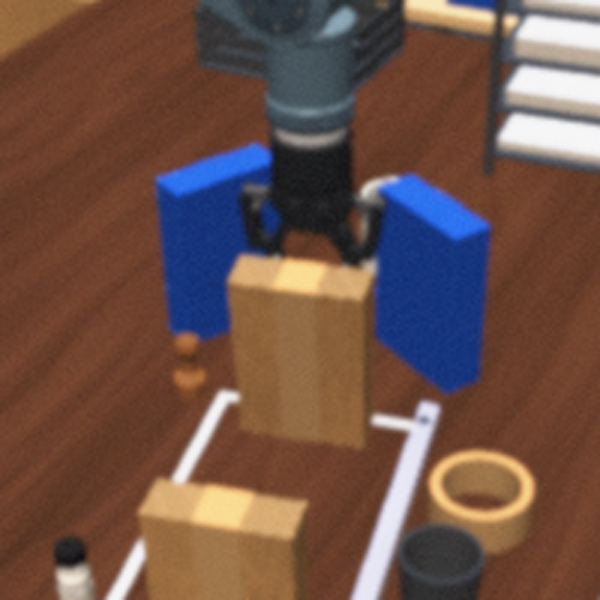

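The carton has started tilting. Its top edge has moved slightly inward at little force. I'll keep pushing.

```bash
python3 -m pendant '[[[-0.03,0,0,0,0,0],[-0.03,0,0,0,0,0],[-0.03,0,0,0,0,0],[-0.03,0,0,0,0,0],[0,0,0,0,0,0]]]'
python3 st.py; python3 - <<'E'
from h import *
c=imaging.camera("scene");im=c["pixels"][60:260,215:415]
cv2.imwrite("pics/scene4.png",cv2.resize(im,None,fx=3,fy=3,interpolation=cv2.INTER_CUBIC))
E
```

```text
time_s: 5.82
eef_pos: [0.5504, 0.0955, 0.1488]
eef_rot: [0.003, 0.62, 0.784, 0.0]
wrist_force: [0.1, -0.1, -0.2]
opening: 0.701
t 5.825 p [0.5504 0.0955 0.1488] q [-0.04  0.23  1.73 -0.    1.18 -0.27] F [ 0.1 -0.1 -0.2] open 0.7
R [[-0.231, 0.973, 0.005], [0.973, 0.231, -0.003], [-0.004, 0.004, -1.0]] yaw y 13.33741621477606
```

View pics/scene4.png

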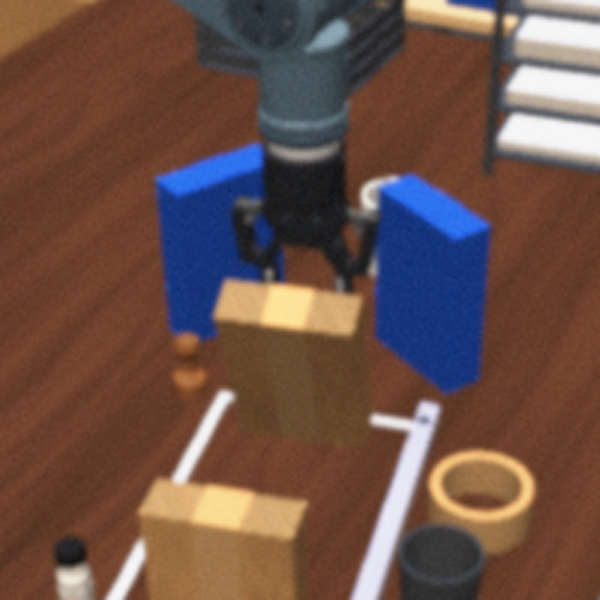

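```bash
python3 -m pendant '[[[-0.03,0,0,0,0,0],[-0.03,0,0,0,0,0],[-0.02,0,0,0,0,0],[0,0,0,0,0,0],[0,0,0,0,0,0],[0,0,0,0,0,0]]]'
python3 st.py; python3 - <<'E'
from h import *
c=imaging.camera("scene");im=c["pixels"][60:260,215:415]
cv2.imwrite("pics/scene5.png",cv2.resize(im,None,fx=3,fy=3,interpolation=cv2.INTER_CUBIC))
E
```

```text
time_s: 6.62
eef_pos: [0.5542, 0.0794, 0.1488]
eef_rot: [0.003, 0.62, 0.785, 0.0]
wrist_force: [-0.6, 0.7, 0.3]
opening: 0.701
t 6.625 p [0.5542 0.0794 0.1488] q [-0.07  0.23  1.72 -0.    1.18 -0.3 ] F [-0.6  0.7  0.3] open 0.7
R [[-0.231, 0.973, 0.005], [0.973, 0.231, -0.003], [-0.004, 0.004, -1.0]] yaw y 13.363971394677272
```

View pics/scene5.png

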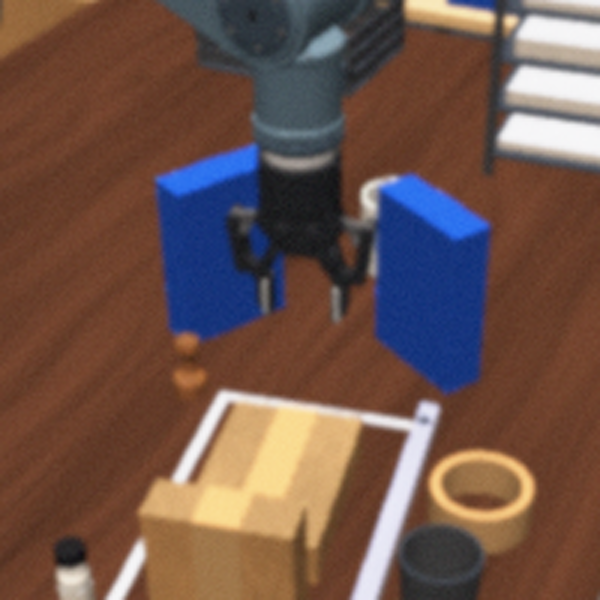

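It fell flat inside the tape. I'll raise, then turn the tool so the jaw axis lies along the fence.

```bash
python3 -m pendant '[[[0,0,-0.1,0,0,0],[0,0,-0.2,0,0,0],[0,0,-0.2,0,0,0],[0,0,-0.1,0,0,0.055],[0,0,0,0,0,0.055],[0,0,0,0,0,0.055],[0,0,0,0,0,0.055],[0,0,0,0,0,0.055],[0,0,0,0,0,0.055],[0,0,0,0,0,0.055],[0,0,0,0,0,0.055],[0,0,0,0,0,0.055]]]'
python3 st.py 0.36 -0.05 0.26 -78.9
```

```text
time_s: 8.18
eef_pos: [0.5527, 0.0817, 0.2729]
eef_rot: [0.001, 0.995, 0.1, 0.002]
wrist_force: [-0.1, 0.8, -0.1]
opening: 0.703
t 8.175 p [0.5527 0.0817 0.2729] q [-0.06  0.11  1.6  -0.    1.42  1.31] F [-0.1  0.8 -0.1] open 0.7
R [[0.98, 0.2, 0.004], [0.2, -0.98, -0.002], [0.004, 0.003, -1.0]] yaw y -78.4735017213688
tool shift/0.2 [-1.076  0.453  0.062] rotvec/pi [ 0.001  -0.0012  0.0024]
```

```bash
python3 -m pendant '[[[-0.1,0.04,0,0,0,0],[-0.2,0.08,0,0,0,0],[-0.2,0.08,0,0,0,0],[-0.2,0.08,0,0,0,0],[-0.2,0.08,0,0,0,0],[-0.15,0.06,0,0,0,0],[0,0,0,0,0,0],[0,0,0,0,0,0]]]'
python3 st.py 0.36 -0.05 0.26 -78.9;  python3 - <<'E'
from h import *
c=imaging.camera("top");cv2.imwrite("pics/top6f.png",c["pixels"]);im=c["pixels"][125:285,200:420]
cv2.imwrite("pics/top6.png",cv2.resize(im,None,fx=3,fy=3,interpolation=cv2.INTER_CUBIC))
E
```

```text
time_s: 9.18
eef_pos: [0.3587, -0.0445, 0.2724]
eef_rot: [0.003, 0.995, 0.1, 0.004]
wrist_force: [-0.3, -0.0, -0.5]
opening: 0.702
t 9.175 p [ 0.3587 -0.0445  0.2724] q [-0.45 -0.39  2.04 -0.    1.48  0.91] F [-0.3 -0.  -0.5] open 0.7
R [[0.98, 0.2, 0.007], [0.2, -0.98, -0.004], [0.006, 0.006, -1.0]] yaw y -78.46614930079684
tool shift/0.2 [0.001 0.028 0.062] rotvec/pi [ 0.0018 -0.0021  0.0024]
```

View pics/top6.png

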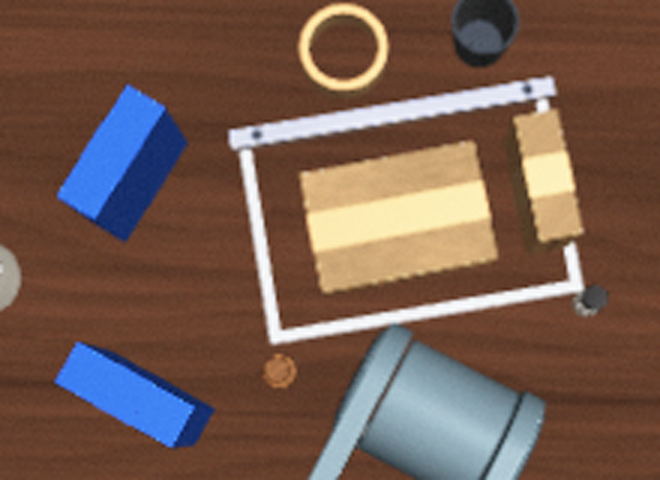

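```bash
cat > m.py <<'E'
from h import *
def meas(c,pts,off,z=.045):
    W=ray(c,[(off[0]+(u+.5)/3-.5,off[1]+(v+.5)/3-.5) for u,v in pts],z)[:,:2]
    a=np.radians(11.1);B=np.array([[np.cos(a),np.sin(a)],[-np.sin(a),np.cos(a)]])
    S=(W-[0.5978,-0.0306])@B.T
    print("station corners mm",(S*1000).round(1).tolist(),"mid",(S.mean(0)*1000).round(1),"world mid",W.mean(0).round(4))
    for i in (0,2):
        d=S[i+1]-S[i]; print("edge ang from station y, deg",np.degrees(np.arctan2(abs(d[0])*np.sign(d[0]*-d[1])*-1,abs(d[1]))).round(2))
E
python3 - <<'E'
from m import *
c=imaging.camera("top")
meas(c,[(300,174),(474,141),(498,257),(324,291)],(200,125))
meas(c,[(513,117),(558,110),(584,233),(540,242)],(200,125),.13)
E
```

```text
station corners mm [[40.5, 110.3], [45.1, -79.2], [-82.1, -82.4], [-87.2, 105.2]] mid [-20.9  13.4] world mid [ 0.5747 -0.0214]
edge ang from station y, deg -1.39
edge ang from station y, deg -1.56
station corners mm [[48.2, -114.3], [47.9, -161.0], [-80.7, -163.6], [-82.3, -118.1]] mid [ -16.7 -139.3] world mid [ 0.6082 -0.1705]
edge ang from station y, deg 0.45
edge ang from station y, deg -1.97
```

```bash
python3 -m pendant '[[[0.1,0.01,0,0,0,0.002],[0.2,0,0,0,0,0],[0.16,0,0.05,0,0,0],[0,0,0.1,0,0,0],[0,0,0.2,0,0,0],[0,0,0.2,0,0,0],[0,0,0.2,0,0,0],[0,0,0.2,0,0,0],[0,0,0.1,0,0,0],[0,0,0,0,0,0]]]' 0.1
python3 st.py 0.453 -0.0458 0.013 -78.9
```

```text
time_s: 10.52
eef_pos: [0.4603, -0.0214, 0.0541]
eef_rot: [0.001, 0.995, 0.104, 0.002]
wrist_force: [0.2, 0.7, -0.2]
opening: 0.899
t 10.525 p [ 0.4603 -0.0214  0.0541] q [-0.3   0.18  2.02 -0.    0.94  1.06] F [ 0.2  0.7 -0.2] open 0.9
R [[0.978, 0.208, 0.005], [0.208, -0.978, -0.002], [0.005, 0.003, -1.0]] yaw y -78.01404855991395
tool shift/0.2 [-0.062  0.111  0.206] rotvec/pi [ 0.001  -0.0015  0.0049]
```

```bash
python3 -m pendant '[[[-0.05,0.06,0.02,0,0,0.006],[0,0.05,0.06,0,0,0],[0,0,0.07,0,0,0],[0,0,0.04,0,0,0],[0,0,0,0,0,0],[0,0,0,0,0,0]]]'
python3 st.py 0.453 -0.0458 0.013 -78.9
```

```text
time_s: 11.28
eef_pos: [0.4573, -0.0474, 0.0158]
eef_rot: [0.002, 0.996, 0.095, 0.004]
wrist_force: [0.7, -0.6, -0.3]
opening: 0.897
t 11.275 p [ 0.4573 -0.0474  0.0158] q [-0.36  0.25  2.03 -0.    0.84  1.02] F [ 0.7 -0.6 -0.3] open 0.9
R [[0.982, 0.188, 0.009], [0.188, -0.982, -0.004], [0.008, 0.005, -1.0]] yaw y -79.14902359057255
tool shift/0.2 [-0.02  -0.012  0.014] rotvec/pi [ 0.0017 -0.0027 -0.0014]
```

```bash
python3 -m pendant '[[[0.06,0,0,0,0,0],[0.06,0,0,0,0,0],[0.05,0,0,0,0,0],[0.03,0,0,0,0,0],[0.03,0,0,0,0,0],[0.03,0,0,0,0,0],[0.03,0,0,0,0,0],[0.03,0,0,0,0,0],[0,0,0,0,0,0]]]'
python3 st.py 0.5417 -0.0289 0.013 -78.9
python3 - <<'E'
from h import *
for n in ["scene","top"]:
    c=imaging.camera(n);im=c["pixels"]
    im=im[100:300,215:415] if n=="scene" else im[125:285,200:420]
    cv2.imwrite(f"pics/{n}7.png",cv2.resize(im,None,fx=3,fy=3,interpolation=cv2.INTER_CUBIC))
E
```

```text
time_s: 12.4
eef_pos: [0.5235, -0.0341, 0.0168]
eef_rot: [0.002, 0.995, 0.095, 0.003]
wrist_force: [-0.0, -0.4, -0.5]
opening: 0.901
t 12.4 p [ 0.5235 -0.0341  0.0168] q [-0.29  0.37  1.87 -0.    0.89  1.09] F [-0.  -0.4 -0.5] open 0.9
R [[0.982, 0.19, 0.006], [0.19, -0.982, -0.004], [0.005, 0.005, -1.0]] yaw y -79.0726635176004
tool shift/0.2 [ 0.094 -0.008  0.02 ] rotvec/pi [ 0.0016 -0.0017 -0.001 ]
```

View pics/scene7.png

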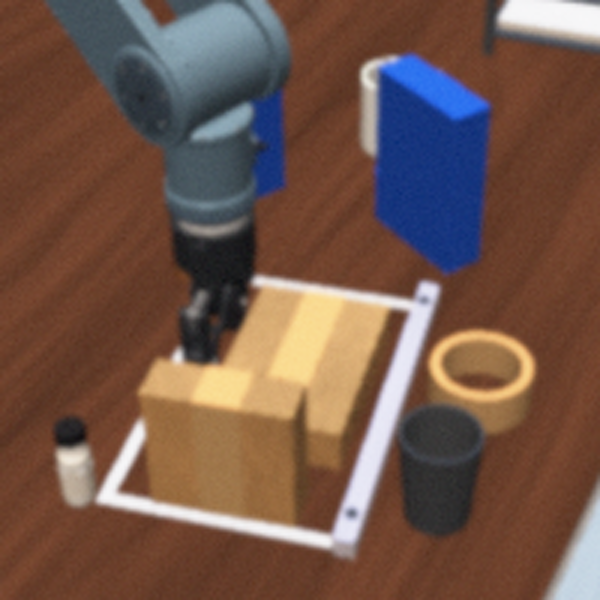

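View pics/top7.png

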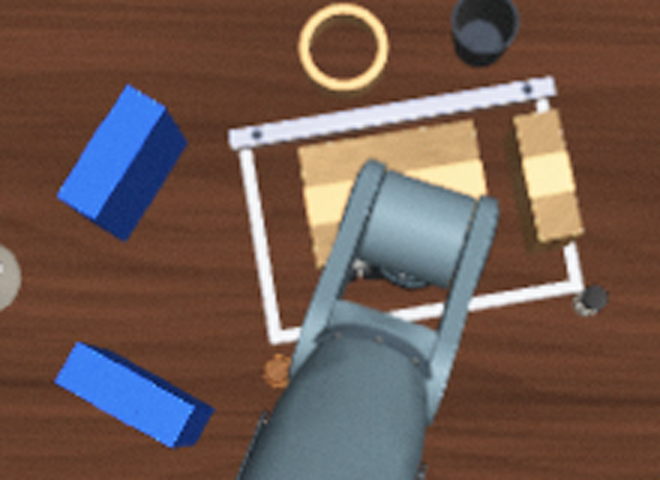

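The carton moves squarely, with about 20 mm still to go to the fence.

```bash
python3 -m pendant '[[[0.03,0,0,0,0,0],[0.03,0,0,0,0,0],[0.02,0,0,0,0,0],[0.02,0,0,0,0,0]]]'
python3 st.py 0.5417 -0.0289 0.013 -78.9
python3 -m pendant '[[[0.015,0,0,0,0,0],[0.015,0,0,0,0,0]]]'
```

```text
time_s: 13.0
eef_pos: [0.5391, -0.0307, 0.0163]
eef_rot: [0.002, 0.995, 0.096, -0.003]
wrist_force: [-26.3, -9.1, 23.1]
opening: 0.899
t 13.0 p [ 0.5391 -0.0307  0.0163] q [-0.27  0.4   1.82 -0.01  0.92  1.11] F [-26.3  -9.1  23.1] open 0.9
R [[0.982, 0.191, -0.005], [0.191, -0.982, -0.005], [-0.006, 0.004, -1.0]] yaw y -78.99861397135581
tool shift/0.2 [ 0.015 -0.006  0.016] rotvec/pi [ 0.0011  0.0019 -0.0006]
time_s: 13.25
eef_pos: [0.5387, -0.0307, 0.0157]
eef_rot: [0.002, 0.995, 0.096, -0.011]
wrist_force: [-17.4, -5.2, 13.0]
opening: 0.899
```

It stopped dead against the fence, with the force rising to about 26 N. I'll back off, lift clear, and check.

```bash
python3 -m pendant '[[[-0.03,0,0,0,0,0],[-0.06,0,0,0,0,0],[-0.1,0,0,0,0,0],[-0.1,0,0,0,0,0],[0,0,-0.1,0,0,0],[0,0,-0.25,0,0,0],[0,0,-0.25,0,0,0],[0,0,-0.25,0,0,0],[-0.15,0,-0.1,0,0,0],[-0.25,0,0,0,0,0],[-0.2,0,0,0,0,0],[0,0,0,0,0,0]]]'
python3 st.py
python3 - <<'E'
from h import *
for n in ["scene","top"]:
    c=imaging.camera(n);im=c["pixels"]
    im=im[100:300,215:415] if n=="scene" else im[125:285,200:420]
    cv2.imwrite(f"pics/{n}8.png",cv2.resize(im,None,fx=3,fy=3,interpolation=cv2.INTER_CUBIC))
E
```

```text
time_s: 14.75
eef_pos: [0.3634, -0.0644, 0.2153]
eef_rot: [0.004, 0.995, 0.097, -0.003]
wrist_force: [0.9, 1.0, 0.7]
opening: 0.9
t 14.75 p [ 0.3634 -0.0644  0.2153] q [-0.49 -0.31  2.1  -0.01  1.35  0.89] F [0.9 1.  0.7] open 0.9
R [[0.981, 0.193, -0.005], [0.193, -0.981, -0.009], [-0.007, 0.008, -1.0]] yaw y -78.88809866418434
```

View pics/scene8.png

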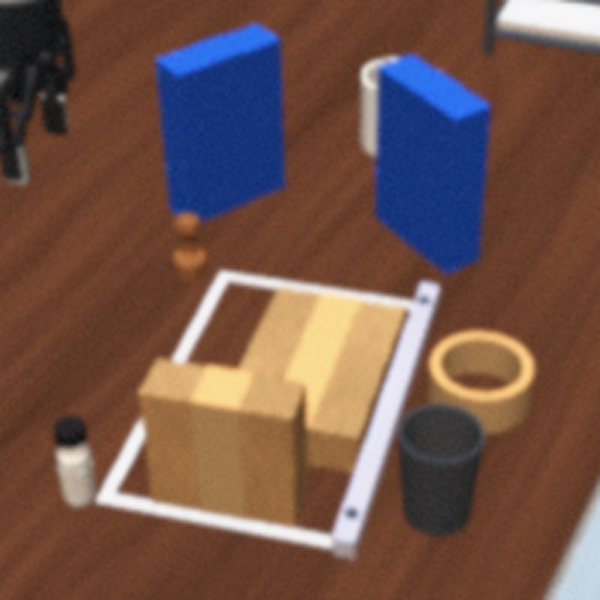

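View pics/top8.png

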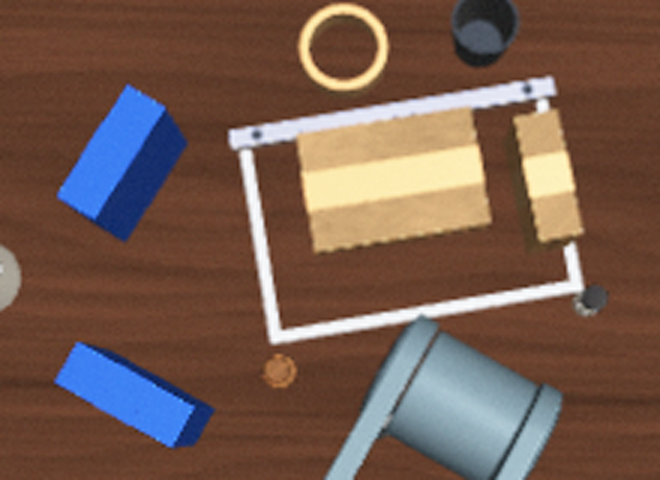

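```bash
python3 - <<'E'
from m import *
c=imaging.camera("top");im=c["pixels"];h=cv2.cvtColor(im,cv2.COLOR_BGR2HSV)
m=((h[...,0]>12)&(h[...,0]<32)&(h[...,1]>60)&(h[...,2]>140)).astype(np.uint8);m[:155]=0;m[215:]=0;m[:,:290]=0;m[:,366:]=0
ct=max(cv2.findContours(m,cv2.RETR_EXTERNAL,cv2.CHAIN_APPROX_NONE)[0],key=cv2.contourArea).reshape(-1,2)
W=ray(c,ct,.045)[:,:2]
a=np.radians(11.1);B=np.array([[np.cos(a),np.sin(a)],[-np.sin(a),np.cos(a)]])
S=((W-[0.5978,-0.0306])@B.T*1000).astype(np.float32)
print("rect",cv2.minAreaRect(S),ct.min(0),ct.max(0))
for sg in (1,-1):
    q=S[(sg*(S[:,0]-20)>50)&(abs(S[:,1]-10)<80)];f=cv2.fitLine(q,cv2.DIST_HUBER,0,.01,.01).ravel()
    print("edge x",f[2],"ang",np.degrees(np.arctan(f[0]/f[1])))
# fence front edge via fitLine at z=.022 (lavender->wood/carton boundary), both sides
f=((h[...,1]<45)&(h[...,2]>170)).astype(np.uint8)
for x0,x1 in ((280,298),(300,356),(360,370)):
    P=[]
    for x in range(x0,x1):
        col=np.nonzero(f[148:182,x])[0]
        if len(col):P.append((x,148+col.max()+.5))
    Q=((ray(c,P,.022)[:,:2]-[0.5978,-0.0306])@B.T*1000); print("fence front x",Q[:,0].mean().round(1),"y",Q[:,1].mean().round(0))
    P=[]
    for x in range(x0,x1):
        col=np.nonzero(f[148:182,x])[0]
        if len(col):P.append((x,148+col.min()-.5))
    Q=((ray(c,P,.022)[:,:2]-[0.5978,-0.0306])@B.T*1000); print("  fence back x",Q[:,0].mean().round(1))
s=imaging.camera("scene")
def sc(pts,z):
    W=ray(s,[(215+(u+.5)/3-.5,100+(v+.5)/3-.5) for u,v in pts],z)[:,:2]
    return ((W-[0.5978,-0.0306])@B.T*1000).round(1).tolist()
print("scene carton top corners",sc([(275,292),(408,308),(365,438)],.045))
print("scene fence top near edge",sc([(418,284),(334,545)],.022),"far", sc([(440,286),(356,545)],.022))
E
```

```text
rect ((18.789451599121094, 13.622390747070312), (129.5391845703125, 195.55764770507812), 0.012595375999808311) [298 161] [363 208]
edge x 81.902115 ang -0.14673726
edge x -44.500317 ang -0.11960777
fence front x 77.3 y 142.0
  fence back x 105.6
fence front x 88.8 y 11.0
  fence back x 105.9
fence front x 84.7 y -111.0
  fence back x 106.5
scene carton top corners [[-45.7, 96.1], [87.2, 104.8], [90.5, -82.4]]
scene fence top near edge [[82.9, 174.3], [90.7, -188.1]] far [[105.3, 176.7], [108.1, -183.4]]
```

```bash
python3 - <<'E'
from h import *
c=imaging.camera("scene");im=c["pixels"][190:290,300:390]
cv2.imwrite("pics/s9.png",cv2.resize(im,None,fx=6,fy=6,interpolation=cv2.INTER_CUBIC))
E
```

```text
(no output)
```

View pics/s9.png

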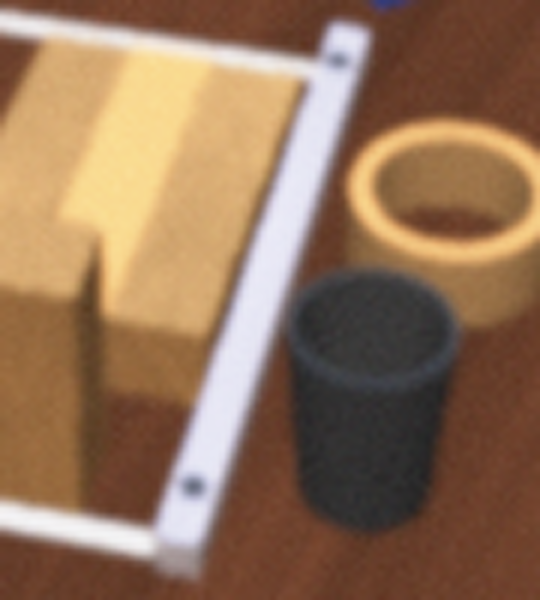

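The carton looks flush against the fence and parallel within about 0.2°, with its centre near station (19, 13) mm. The short carton and the bystanders are at the same pixels as before, so I'm handing in.

```bash
python3 - <<'E'
from bench import ctrl
print(ctrl.hand_in())
E
```

```text
the job is handed in; nothing more can be done
None
```

I pushed the tall carton over at the +y end and it fell flat inside the tape. I then pushed its robot-side long edge with both fingers until it stopped against the fence, backed off and handed in at about 15 s. The hand-in gives no verdict.

- **Contact:** the push stopped at the fence, with horizontal force rising to about 28 N.
- **Position:** in the top view the carton is parallel to the fence within about 0.15°, with its centre at about x = +19 mm, y = +13 mm from the station origin.
- **Other things on the desk:** the short carton still stands at the same pixels as before. The stamp, glue stick, tape roll, pen cup and blue boxes look unmoved. I did not check the mug or stapler closely at the end, but the arm worked well clear of the stapler and crossed the mug's side only at height. The arm is parked clear of everything.
- **Disagreement:** the two cameras do not quite agree on the carton's far edge. The top view puts it at +82 mm and the scene view at +87 to +90 mm, against a nominal fence face at +85 mm. The scene view also put the fence itself 3 to 6 mm too far at its -y end, so I took this as measurement error.

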